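# Start the lamp carriage's clamp screw one turn and keep hold of it

### The job

The captive clamp screw of the lamp carriage is standing loose on the mouth of its thread. Turn its knurled head backward (anticlockwise seen from above) only until you feel it drop into the start of the thread, then turn it forward one full turn so that the thread has caught, taking fresh grips as you need. Finish while still holding the head in the gripper, at rest, the screw started but not tightened; do not knock the lamp housing or move the other things on the bench.

Things in the scene. Friction and masses are not known exactly. Their poses are not given: they have to be found in the camera images.
- screw_head (a point): Middle of the clamp screw's head, on its vertical axis, 14 mm above the head's underside; z up. The head: a knurled dark steel cylinder, 43 mm in diameter, 28 mm tall, bright disc and yellow radial line on top; grip across the diameter from above at any yaw. The screw only turns and rises or sinks on its fixed axis. 110 mm all round the axis is free above the foot. It weighs 0.3 to 0.4 kg.
- screw_mark (a point): Outer end of the yellow line on top of the head, 20 mm off the axis, 28 mm above the head's underside: shows how the head is turned.
- clamp_screw (a joint): Turn of the screw in rad: grows forward (clockwise from above, right-hand thread), falls backward (anticlockwise); whole turns are counted. Between 0.1 and -0.2 is where the two thread ends pass each other and the screw drops. At the start it stands 0.6 to 2.2 rad forward of zero, its thread lying on top of the boss's thread. Friction about 0.03 N m.
- screw_gap (a joint): Height of the head's underside above the foot, in m; 0 is tight, 0.033 the captive stop. Pitch 5 mm: sinks 5 mm per turn forward, climbs 5 mm per turn backward, 1 mm of play. Starts at 23 to 25 mm; turned backward it climbs to 25 mm, then drops by its own weight (if the grip does not hold it up) to 20 mm; one turn forward leaves 15 mm. Held up above the thread end it cannot catch.
- foot_top (a point): On the screw axis, on the top face of the fixed black carriage foot, 64 mm above the bench: a flat bar 56 mm wide that lies on the tapped boss and reaches 30 mm past the axis on one side and 235 mm on the other, to the lamp; its own y axis points along the bar, away from the lamp.
- lamp_house: Brushed-steel lamp housing, a lying cylinder 200 mm long, up to 100 mm in diameter, on a white upright. Origin: on the bench under the screw axis; the cylinder's axis is parallel to its x, 190 mm from the screw axis toward its -y, 213 mm above the bench; the thumbscrew on top reaches 267 mm. Fixed.
- objective_red: Microscope objective standing on its thread, steel, red band, 33 mm in diameter, 48 mm tall, loose; origin under its centre. Bystander.
- objective_yellow: Microscope objective, steel, yellow band, 33 mm in diameter, 40 mm tall, loose; origin under its centre. Bystander.
- filter_ring: Black filter ring with blue glass, 50 mm in diameter, 8 mm tall, lying flat, loose. Bystander.
- hex_driver: Hand screwdriver with a black handle, 170 mm long, lying on the bench, loose. Bystander.
- post_holder: Steel post in a black holder on a round foot of 48 mm, 113 mm tall, loose; origin under its foot. Bystander.
- focus_knob: Spare black knurled knob, 40 mm in diameter, 22 mm tall, loose. Bystander.
- parts_dish: Small white dish, 84 mm in diameter, 26 mm tall, empty, loose. Bystander.

How it is judged (in metres and radians):
On the way:
1. the screw has been turned backward to the thread end and has dropped (value of joint clamp_screw below 0.25 rad and value of joint screw_gap below 0.022 m), for 0.1 s.
At the end, for the whole second after the job is handed in: The screw stands 0.75 to 1.1 turn forward of the place where it dropped (4.7 to 7.0 rad), its head 13 to 18 mm above the foot, at rest, and the fingers hold the head with more than 3 N (value of joint clamp_screw between 4.7 and 7 rad and value of joint screw_gap between 0.013 and 0.018 m and velocity of joint clamp_screw between -0.1 and 0.1 rad/s and contact force between the fingers and clamp_screw above 3 N); the arm keeps its last pose, push and grip.
It fails at once if the screw was turned backward more than a quarter turn past the drop (value of joint clamp_screw below -1.8 rad).
It fails at once if the robot knocked against the lamp housing (contact force between any of the arm, the fingers and lamp_house above 5 N).
It fails at once if a bystander was moved (distance of any of objective_red, objective_yellow, filter_ring, hex_driver, post_holder, focus_knob, parts_dish from where it was at the start of the episode above 0.02 m).
It also fails if it takes over 53 s, if anything falls off the work surface, if the arm or the gripper's body presses on something with over 40 N, if the wrist force passes 120 N, or if a joint passes its speed limit or range.

### The arm

A 6-joint arm with a two-finger parallel gripper is mounted at the origin on the work surface. World frame = base frame: x ahead of the robot, y to its left, z up, the work surface at z = 0. Lengths are in m, angles in degrees, forces in N, time in s.
With the tool pointing down it reaches from about 0.35 to 0.875 m from the base axis. Payload 4.2 kg.
Tool frame: the origin (TCP) lies midway between the tips of the shut fingers; the grasp point (between the pads) lies r.pinch_z behind it (r.pinch_z is the distance from the TCP to the grasp point, in m); z points along the fingers, y is the direction in which the jaws open and shut (so a half turn about z gives the same grasp; the last joint's range is limited). The gripper opens to 87 mm and grips with 3 to 60 N. Pads are 19 mm wide; open, the fingers measure 117 mm over their backs; the gripper's body (75 mm by 190 mm) begins 51 mm behind the grasp point.
Start: joints at [-60.871, 22.042, 0.453, 0, -68.411, -14.817], TCP at [0.155, -0.606, 0.223] pointing down, gripper open.
Joint ranges: [-179.83, 179.83], [-69.29, 118.12], [-61.27, 80.66], [-181.25, 117.63], [-171.15, -9.14], [-177.46, 177.46]. Speed limits (degrees/s): [159.86, 159.86, 180, 180, 180, 180].

### API

Orientations are given as a 3x3 rotation matrix whose columns are the frame's x, y, z axes.
In Python, from station import r gives the robot as it stands. The module is installed in compiled form; this text tells all that it offers.
- The arm moves only by the tool play_rows, never from a script. Its argument "deltas" is a list of rows, each a list of 7 numbers: the shift along the tool's x, y, z in units of 25 mm (1.0 is 25 mm), then the turn, a rotation vector about the tool's x, y, z in units of 5 degrees (1.0 is 5 degrees), then the finger opening in mm, from 0 to 87. In form: [[tx, ty, tz, wx, wy, wz, fingers], ...]. A call has 1 to 12 rows; each row is the pose to reach, as a shift and turn from the pose commanded when the call began, along the tool's axes at that moment; what a row does not reach only later rows make up. A row lasts 1/10 s, in which the tool goes at most 50 mm and 8.59 degrees, less where a joint would pass 70% of its speed; a pose out of reach is approached as far as the arm can. A call with a gripper value outside its range is refused whole. The fingers move at their own pace and stop on an object; the grip force is fixed at half the most. Time passes only in rows, so rows that repeat a pose let the fingers close. It gives the time, the measured TCP pose, the force and the opening at its end, in the units of the state.
- r.sense(): the state, without advancing time (a new reading comes with each control period).
- r.capture(name): name is "scene" or "top" or "wrist"; returns a dict with "pixels" (384x512x3 uint8, red, green, blue), "camera_matrix" (3x3 intrinsics, pixels), "R" (3x3) and "t" (3): a world point X has camera coordinates R X + t; the wrist camera has in their place "T_tool_cam" (4x4, takes a point from camera to tool coordinates, whose origin is the TCP and whose axes are the flange's). Camera axes: x right, y down, z forward; pixel columns grow to the right and rows downward; lengths in m; the calibration is good to about 2 mm. A picture is of the moment at which its call begins: read the wrist's pose just before it. There is no depth.
- r.finish_job(): hands the job in, once; it reports no verdict.
Trained networks look in the newest picture that a camera, given by its name, has taken for a name from the list of things; names that differ only in an ending like _2 or _b are one class to them, and where a whole thing is asked for, a point or a joint stands for the part that bears it (a point fixed in the world has none). Each returns a list of dicts, best first, with "score" (0 to 1); they miss things now and then, are a little off and sometimes report something else, mostly with a low value. They report only what shows in the picture. A call takes as long as a camera call.
- r.spot_in(camera, target): "centre" ([x, y, z] in m, in world coordinates, good to about 4 mm: the middle of the surface that is visible of it).
- r.cut_out(camera, target): "region" (384x512 bool, what is visible of it).
The state is a dict: "time_s": time; "joints": joint angles; "joint_velocities": joint speeds; "effort": joint torques, N m; "tcp_pos": TCP position; "ee_rot": TCP orientation; "wrist_force": force on the tool from outside, world axes, zero at the start; "moment": the same for the moment, N m; "gripper_width": opening from 0.0 (shut) to 1.0 (fully open).
Only numpy, scipy, OpenCV 4.12 (cv2) and the standard library are available. Lean on these libraries where they do the work, as an engineer would, in place of code of your own. Each camera call takes 0.05 s, during which the arm holds its last target.

## Working session

There is one attempt and no reset: what is moved stays moved. The work goes in short steps, Python scripts to look and compute and a tool call to move; the robot and the scene stay as the last step left them, time stands still between calls to the robot, and variables do not carry over. Pictures are saved under pics/ and viewed, and the job is handed in when it is done.

Besides the shell and the picture viewer there is one more tool, called after "Call:" as name(argument=value, ...), one argument or row to a line, values as JSON. play_rows: Moves the arm, as the interface text tells. Its arguments: {"type":"object","properties":{"deltas":{"type":"array","items":{"type":"array","items":{"type":"number"}}}},"required":["deltas"]}

```bash
mkdir -p pics; cat > h.py <<'E'
import numpy as np, cv2
from station import r
def save(n,name):
    c=r.capture(n); cv2.imwrite(f'pics/{name}.png',c['pixels'][:,:,::-1]); return c
def proj(c,X):
    p=c['camera_matrix']@(c['R']@np.array(X)+c['t']); return p[:2]/p[2]
def ray(c,uv,z):
    K=c['camera_matrix'];d=c['R'].T@np.linalg.inv(K)@np.array([uv[0],uv[1],1.]);o=-c['R'].T@c['t']
    return o+d*(z-o[2])/d[2]
E
python3 - <<'E'
from h import *
np.set_printoptions(precision=4,suppress=True)
s=r.sense(); print(s,r.pinch_z)
for n in('scene','top'):
    c=save(n,n+'0')
    for t in('screw_head','screw_mark','lamp_house','post_holder','foot_top'):
        try: print(n,t,[(d['score'],d['centre']) for d in r.spot_in(n,t)][:3])
        except Exception as e: print(n,t,e)
    print(c['R'],c['t'])
E
```

```text
{'time_s': 0.0, 'joints': array([-60.8691,  22.0922,   0.3811,  -0.0288, -68.4108, -14.8177]), 'joint_velocities': array([-0.0661, -0.0343, -0.0098,  0.0336,  0.0005, -0.0486]), 'effort': array([  0.0014, -39.0662,  18.7402,   4.2197,   0.011 ,  -0.0002]), 'tcp_pos': array([ 0.1544, -0.605 ,  0.2215]), 'ee_rot': array([[-0.969 , -0.247 , -0.0006],
       [-0.247 ,  0.969 ,  0.0021],
       [ 0.0001,  0.0022, -1.    ]]), 'wrist_force': array([ 0.5781,  0.156 , -0.1504]), 'moment': array([-0.0487, -0.0308,  0.004 ]), 'gripper_width': 1.0003319853174788} 0.0187
scene screw_head [(0.64, [0.7053, -0.3259, 0.0371]), (0.57, [0.5311, 0.1637, 0.1124])]
scene screw_mark [(0.65, [0.5354, 0.1657, 0.1149])]
scene lamp_house [(0.58, [0.5756, -0.0106, 0.2471])]
scene post_holder [(0.7, [0.7075, -0.3278, 0.0382]), (0.48, [0.5524, 0.0228, 0.0646])]
scene foot_top [(0.88, [0.5551, 0.025, 0.067])]
[[-0.6947  0.7193  0.0054]
 [ 0.5911  0.5751 -0.5656]
 [-0.41   -0.3897 -0.8247]] [ 0.3961 -0.2578  1.5069]
top screw_head [(0.53, [0.5213, 0.1624, 0.1173])]
top screw_mark [(0.66, [0.5213, 0.16, 0.1167])]
top lamp_house [(0.67, [0.542, -0.0278, 0.2519])]
top post_holder [(0.67, [0.6992, -0.3251, 0.04])]
top foot_top [(0.72, [0.5335, 0.0328, 0.0648])]
[[-0.0094 -0.9999 -0.0113]
 [-0.9872  0.0111 -0.159 ]
 [ 0.1591  0.0097 -0.9872]] [-0.0013  0.5963  1.2487]
```

View pics/scene0.png

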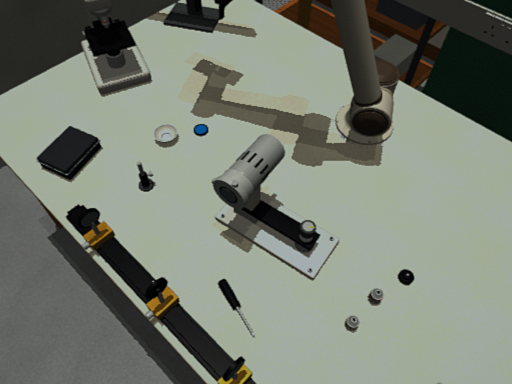

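View pics/top0.png

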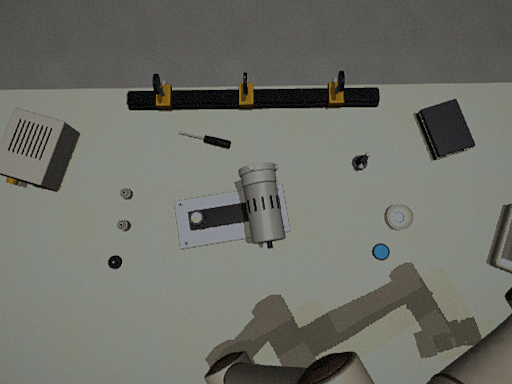

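The scene view shows the screw head at about pixel (307,228), at the end of the black bar. The top view has it at about (196,217), and both agree with the networks on roughly (0.527, 0.163). I'll rise first, then travel over.

Call:
play_rows(
  deltas=[
    [0, 0, -2, 0, 0, 0, 87],
    [0, 0, -4, 0, 0, 0, 87],
    [0, 0, -6, 0, 0, 0, 87],
    [0, 0, -8, 0, 0, 0, 87],
    [-1.2, 1.4, -8, 0, 0, -1.2, 87],
    [-2.4, 2.8, -8, 0, 0, -2.4, 87],
    [-3.6, 4.2, -8, 0, 0, -3.6, 87],
    [-4.8, 5.6, -8, 0, 0, -4.8, 87],
    [-6, 7, -8, 0, 0, -6, 87],
    [-7.2, 8.4, -8, 0, 0, -7.2, 87],
    [-8.4, 9.8, -8, 0, 0, -8.4, 87],
    [-9.6, 11.2, -8, 0, 0, -9.6, 87],
  ],
)

```text
time_s: 1.8
tcp_pos: [0.318, -0.2732, 0.4229]
ee_rot: [[-0.461, -0.887, 0.001], [-0.887, 0.461, -0.0], [-0.0, -0.001, -1.0]]
wrist_force: [1.2, -1.0, 1.1]
gripper_width: 0.999
```

```bash
cat >> h.py <<'E'
np.set_printoptions(precision=4,suppress=True)
def plan(X):
    s=r.sense();R=s['ee_rot'];d=R.T@(np.array(X)-s['tcp_pos'])/0.025
    print('t',s['time_s'],'j',s['joints'],'tcp',s['tcp_pos'],'F',s['wrist_force'],'w',s['gripper_width']*87,'units',d)
    return s
E
python3 -c "
from h import *
plan([.527,.163,.42])"
```

```text
t 1.8 j [-18.2618  -3.5048  -2.8387  -0.0051 -90.6002  -9.1983] tcp [ 0.318  -0.2732  0.4229] F [ 1.1669 -0.9676  1.1215] w 86.89805954283337 units [-19.3365   0.6276   0.1194]
```

Call:
play_rows(
  deltas=[
    [-1.7, 0, 0, 0, 0, -1.2, 87],
    [-3.4, 0.1, 0, 0, 0, -2.4, 87],
    [-5.1, 0.2, 0, 0, 0, -3.6, 87],
    [-6.8, 0.2, 0, 0, 0, -4.8, 87],
    [-8.5, 0.3, 0, 0, 0, -6, 87],
    [-10.2, 0.3, 0, 0, 0, -7.2, 87],
    [-11.9, 0.4, 0, 0, 0, -8.4, 87],
    [-13.6, 0.4, 0, 0, 0, -9.6, 87],
    [-15.3, 0.5, 0, 0, 0, -10.8, 87],
    [-17, 0.6, 0, 0, 0, -12, 87],
    [-18.7, 0.6, 0, 0, 0, -13, 87],
    [-19.3, 0.6, 0, 0, 0, -14, 87],
  ],
)

```text
time_s: 3.0
tcp_pos: [0.5298, 0.1625, 0.421]
ee_rot: [[0.678, -0.735, -0.002], [-0.735, -0.678, -0.0], [-0.001, 0.002, -1.0]]
wrist_force: [-0.4, -0.4, -0.2]
gripper_width: 0.997
```

Call:
play_rows(
  deltas=[
    [0, 0, 1.6, 0, 0, 0, 87],
    [0, 0, 3.2, 0, 0, 0, 87],
    [0, 0, 4.8, 0, 0, 0, 87],
    [0, 0, 6.4, 0, 0, 0, 87],
    [0, 0, 8, 0, 0, 0, 87],
    [0, 0, 8, 0, 0, 0, 87],
    [0, 0, 8, 0, 0, 0, 87],
  ],
)

```text
time_s: 3.7
tcp_pos: [0.5294, 0.1593, 0.2235]
ee_rot: [[0.674, -0.739, 0.001], [-0.739, -0.674, -0.001], [0.001, -0.0, -1.0]]
wrist_force: [-0.2, 0.0, 1.5]
gripper_width: 0.999
```

```bash
cat >> h.py <<'E'
def wcap(name):
    s=r.sense(); c=save('wrist',name); T=c['T_tool_cam']
    Rw=s['ee_rot']@T[:3,:3]; tw=s['tcp_pos']+s['ee_rot']@T[:3,3]
    c['R']=Rw.T; c['t']=-Rw.T@tw; return s,c
E
python3 -c "
from h import *
s,c=wcap('w1'); plan([.527,.163,.22]); print(c['T_tool_cam'],c['camera_matrix'])
for t in('screw_head','screw_mark'): print(t,[(d['score'],d['centre']) for d in r.spot_in('wrist',t)])
m=r.cut_out('wrist','screw_head')
for d in m: 
  ys,xs=np.nonzero(d['region']); print(d['score'],xs.min(),xs.max(),ys.min(),ys.max())
"
```

```text
t 3.75 j [ 33.5842  14.8999  -9.6603   0.084  -65.2259   8.7297] tcp [0.5303 0.1598 0.2249] F [-0.0627  0.0174  1.1142] w 86.73374451655634 units [-0.1833  0.0104  0.1972]
[[-0.0002 -0.9534 -0.3016  0.0833]
 [ 1.     -0.0002  0.     -0.0004]
 [-0.0001 -0.3016  0.9534 -0.1616]
 [ 0.      0.      0.      1.    ]] [[300.2324   0.     257.547 ]
 [  0.     300.2324 186.6632]
 [  0.       0.       1.    ]]
screw_head [(0.81, [0.5251, 0.1627, 0.1129]), (0.33, [0.5402, 0.0449, 0.0626])]
screw_mark [(0.8, [0.5247, 0.1606, 0.1151])]
0.65 238 283 163 211
```

View pics/w1.png

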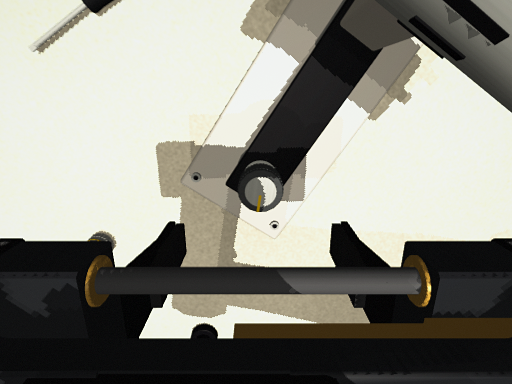

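```bash
python3 -c "
from h import *
im=cv2.imread('pics/w1.png'); cv2.imwrite('pics/w1c.png',cv2.resize(im[150:225,215:315],None,fx=8,fy=8,interpolation=cv2.INTER_NEAREST))
s,c=wcap('w1b')
for z in (.088,.116):
  for uv in ((261,189),(260,192)): print(z,uv,ray(c,uv,z))
X=[.525,.162,.116]
print(proj(c,X),[proj(c,np.array(X)+.0215*np.array([np.cos(a),np.sin(a),0])) for a in np.arange(0,6.28,1.5708)])
"
```

```text
0.088 (261, 189) [0.5191 0.1683 0.088 ]
0.088 (260, 192) [0.5176 0.1714 0.088 ]
0.116 (261, 189) [0.5253 0.1617 0.116 ]
0.116 (260, 192) [0.524  0.1646 0.116 ]
[261.0613 189.4087] [array([244.1005, 174.6515]), array([246.0004, 205.0587]), array([277.5205, 203.7293]), array([276.643 , 173.2172])]
```

View pics/w1c.png

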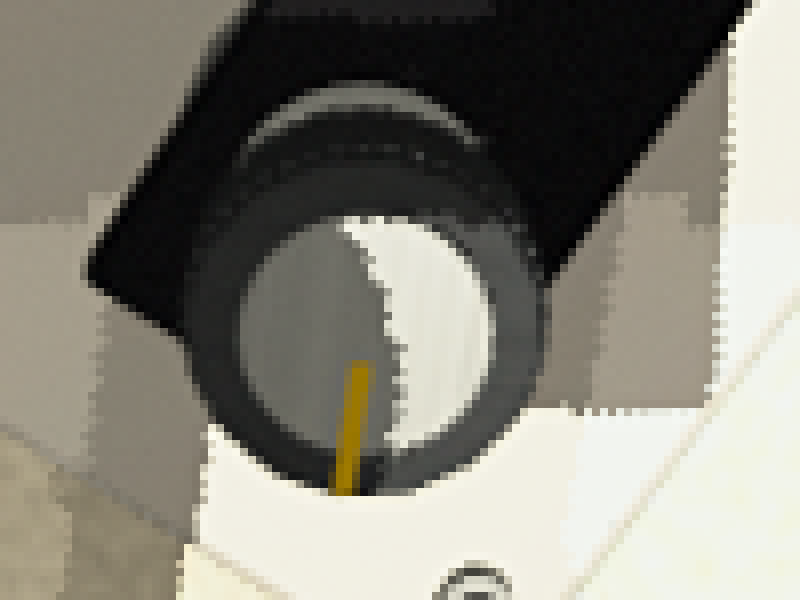

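```bash
python3 -c "
from h import *
plan([.5243,.164,.120])"
```

```text
t 3.95 j [ 33.5823  14.8546  -9.7207   0.0197 -65.1796   8.7259] tcp [0.5298 0.1598 0.2248] F [0.3866 0.1447 0.3553] w 87.19941501168077 units [-0.2752  0.0666  4.1911]
```

Call:
play_rows(
  deltas=[
    [-0.1, 0, 1, 0, 0, -1, 87],
    [-0.2, 0.05, 2, 0, 0, -2, 87],
    [-0.27, 0.07, 3, 0, 0, -3, 87],
    [-0.27, 0.07, 3.8, 0, 0, -4, 87],
    [-0.27, 0.07, 4.2, 0, 0, -4, 87],
    [-0.27, 0.07, 4.2, 0, 0, -4, 87],
    [-0.27, 0.07, 4.2, 0, 0, -4, 87],
  ],
)

```text
time_s: 4.65
tcp_pos: [0.5239, 0.1635, 0.1188]
ee_rot: [[0.885, -0.465, 0.002], [-0.465, -0.885, 0.001], [0.001, -0.002, -1.0]]
wrist_force: [-0.2, 0.2, 0.5]
gripper_width: 0.994
```

```bash
python3 -c "
from h import *
s,c=wcap('w2'); plan([.5243,.164,.083])
for X in ([.5243,.164,.116],): print(proj(c,X))
im=cv2.imread('pics/w2.png'); cv2.imwrite('pics/w2c.png',cv2.resize(im[180:384,130:390],None,fx=3,fy=2.9,interpolation=cv2.INTER_NEAREST))
"
```

```text
t 4.7 j [ 34.2805  20.3006 -18.6171   0.0322 -50.9157  27.9746] tcp [0.524  0.1636 0.119 ] F [-0.873  -0.4839  0.0994] w 86.97436757426635 units [ 0.0016 -0.016   1.4418]
[257.3117 235.9821]
```

View pics/w2.png

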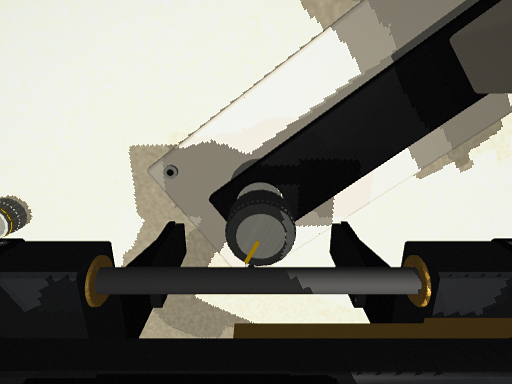

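View pics/w2c.png

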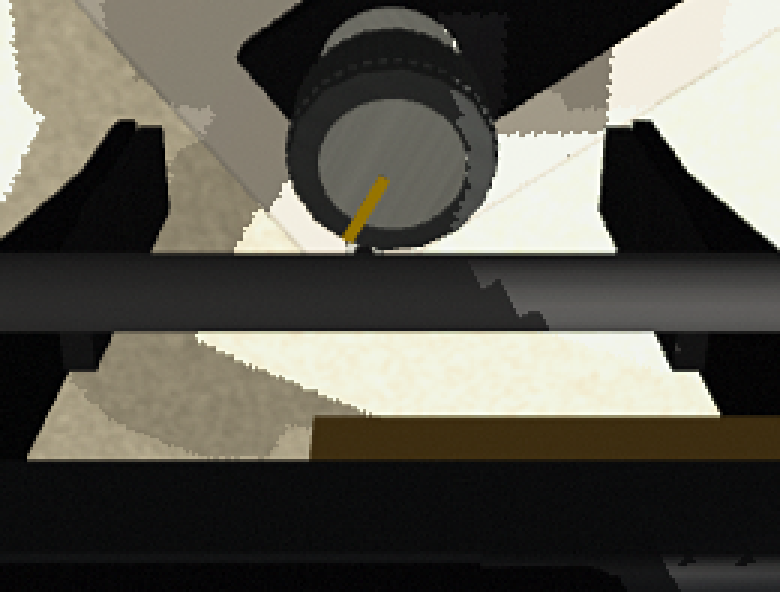

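The head's centre is at pixel (261,236), against a projected 257. So the axis lies about 1.8 mm further along tool +y. I'll correct that and descend.

Call:
play_rows(
  deltas=[
    [0, 0.07, 0.5, 0, 0, 0, 87],
    [0, 0.07, 1, 0, 0, 0, 70],
    [0, 0.07, 1.4, 0, 0, 0, 60],
    [0, 0.07, 1.4, 0, 0, 0, 50],
    [0, 0.07, 1.4, 0, 0, 0, 47],
    [0, 0.07, 1.4, 0, 0, 0, 47],
  ],
)

```text
time_s: 5.3
tcp_pos: [0.5226, 0.1618, 0.083]
ee_rot: [[0.886, -0.464, 0.001], [-0.464, -0.886, 0.0], [0.001, -0.001, -1.0]]
wrist_force: [-0.5, 0.0, -0.4]
gripper_width: 0.632
```

```bash
python3 -c "
from h import *
s,c=wcap('w3'); plan([.5243,.164,.083]);
save('scene','s3')
a=cv2.imread('pics/s3.png')[190:260,260:350]; cv2.imwrite('pics/s3c.png',cv2.resize(a,None,fx=7,fy=7,interpolation=cv2.INTER_CUBIC))
"
```

```text
t 5.35 j [ 34.1951  22.7482 -21.0712   0.0138 -46.1165  28.1159] tcp [0.5225 0.1618 0.0831] F [-0.45   -0.2313  0.2455] w 51.647514232735645 units [ 0.0211 -0.1106  0.0031]
```

View pics/w3.png

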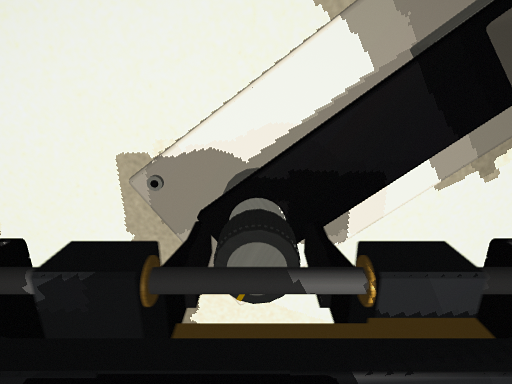

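View pics/s3c.png

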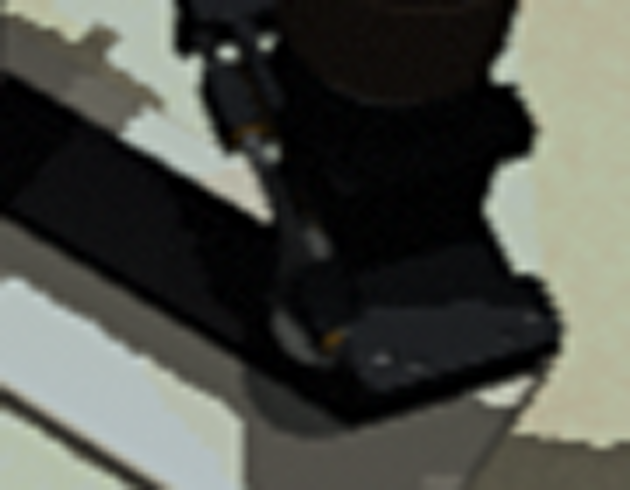

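Call:
play_rows(
  deltas=[
    [0, 0, 0, 0, 0, 0, 40],
    [0, 0, 0, 0, 0, 0, 40],
    [0, 0, 0, 0, 0, 0, 40],
  ],
)

```text
time_s: 5.7
tcp_pos: [0.5227, 0.1623, 0.0829]
ee_rot: [[0.886, -0.464, 0.002], [-0.464, -0.886, 0.001], [0.001, -0.002, -1.0]]
wrist_force: [0.3, 1.8, -0.3]
gripper_width: 0.483
```

```bash
python3 -c "
from h import *
s,c=wcap('w4'); plan([.5225,.1618,.083]);print(s['moment'])
"
```

```text
t 5.75 j [ 34.2167  22.7657 -21.0645  -0.0077 -46.0573  28.1196] tcp [0.5227 0.1622 0.0829] F [0.5628 2.2802 0.4592] w 42.151356962190235 units [ 0.0009  0.0195 -0.0037]
[0.6662 0.0584 0.0053]
```

View pics/w4.png

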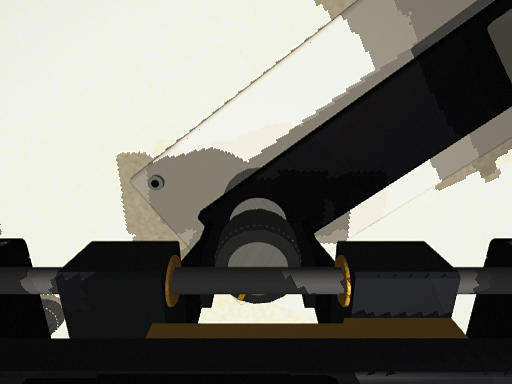

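Call:
play_rows(
  deltas=[
    [0, 0, 0, 0, 0, -1.3, 40],
    [0, 0, -0.01, 0, 0, -2.6, 40],
    [0, 0, -0.01, 0, 0, -3.9, 40],
    [0, 0, -0.015, 0, 0, -5, 40],
    [0, 0, -0.015, 0, 0, -5, 40],
    [0, 0, -0.015, 0, 0, -5, 46],
    [0, 0, -0.015, 0, 0, -5, 46],
  ],
)

```text
time_s: 6.45
tcp_pos: [0.5216, 0.161, 0.0828]
ee_rot: [[0.999, -0.048, -0.001], [-0.048, -0.999, -0.001], [-0.001, 0.001, -1.0]]
wrist_force: [-0.1, 0.6, -0.0]
gripper_width: 0.517
```

```bash
cat >> h.py <<'E'
def look(n):
    s,c=wcap(n); plan([.5227,.162,.083]); print('M',s['moment'])
    im=cv2.imread(f'pics/{n}.png'); cv2.imwrite(f'pics/{n}c.png',cv2.resize(im[180:330,190:330],None,fx=4,fy=4,interpolation=cv2.INTER_NEAREST))
E
python3 -c "
from h import *
look('w5')
"
```

```text
t 6.5 j [ 34.1756  22.7502 -21.1417   0.0087 -46.2142  53.0567] tcp [0.5215 0.1609 0.0827] F [-0.186  -0.0926 -0.3131] w 46.11319780891648 units [ 0.0442 -0.0454 -0.0132]
M [-0.0339  0.1285 -0.0043]
```

View pics/w5c.png

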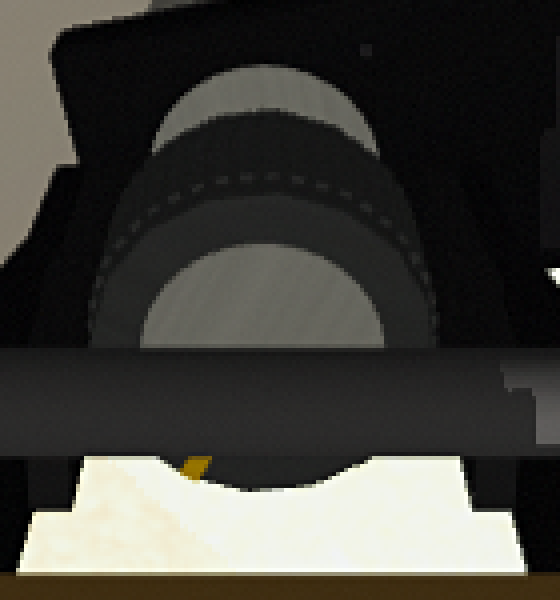

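Call:
play_rows(
  deltas=[
    [0.05, -0.05, 0, 0, 0, 0, 40],
    [0.05, -0.05, 0, 0, 0, 0, 40],
    [0.05, -0.05, 0, 0, 0, -1.4, 40],
    [0.05, -0.05, -0.01, 0, 0, -2.8, 40],
    [0.05, -0.05, -0.01, 0, 0, -2.8, 40],
    [0.05, -0.05, -0.01, 0, 0, -2.8, 46],
    [0.05, -0.05, -0.01, 0, 0, -2.8, 46],
  ],
)

```text
time_s: 7.2
tcp_pos: [0.5237, 0.1629, 0.0833]
ee_rot: [[0.981, 0.194, 0.001], [0.194, -0.981, 0.0], [0.001, -0.0, -1.0]]
wrist_force: [0.7, -1.1, -0.3]
gripper_width: 0.523
```

```bash
python3 -c "
from h import *
look('w6')
"
```

```text
t 7.25 j [ 34.2222  22.8598 -20.8278   0.0025 -46.263   67.0097] tcp [0.5238 0.163  0.0833] F [-0.0707 -0.3769  0.0069] w 45.59053874447173 units [-0.0491  0.0298  0.013 ]
M [-0.0726  0.1244 -0.0305]
```

View pics/w6c.png

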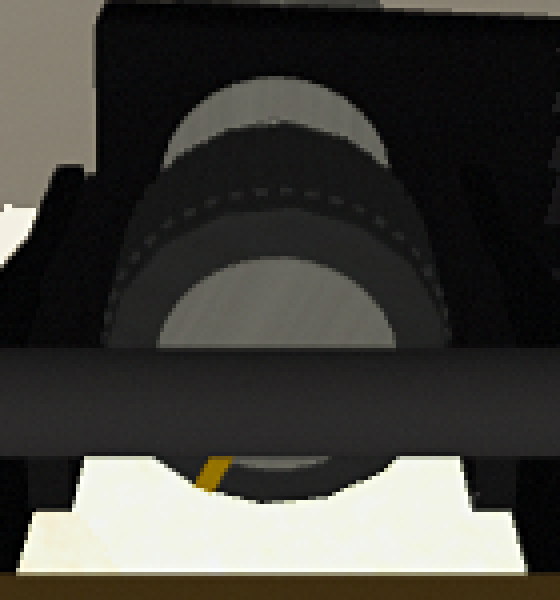

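Call:
play_rows(
  deltas=[
    [0, 0, 0, 0, 0, 0, 40],
    [0, 0, 0, 0, 0, 0, 40],
    [0, 0, 0, 0, 0, -1.4, 40],
    [0, 0, -0.01, 0, 0, -2.8, 40],
    [0, 0, -0.01, 0, 0, -2.8, 40],
    [0, 0, -0.01, 0, 0, -2.8, 46],
    [0, 0, -0.01, 0, 0, -2.8, 46],
  ],
)

```text
time_s: 7.95
tcp_pos: [0.5233, 0.163, 0.0834]
ee_rot: [[0.905, 0.426, -0.0], [0.426, -0.905, 0.0], [0.0, -0.0, -1.0]]
wrist_force: [-1.3, 0.3, 0.3]
gripper_width: 0.521
```

```bash
python3 -c "
from h import *
look('w7')
"
```

```text
t 8.0 j [ 34.2403  22.8342 -20.8322  -0.032  -46.3243  81.0078] tcp [0.5233 0.163  0.0835] F [0.2368 0.2846 0.8192] w 45.5759594178047 units [-0.0389  0.0267  0.0187]
M [-0.0748  0.1715  0.0146]
```

View pics/w7c.png

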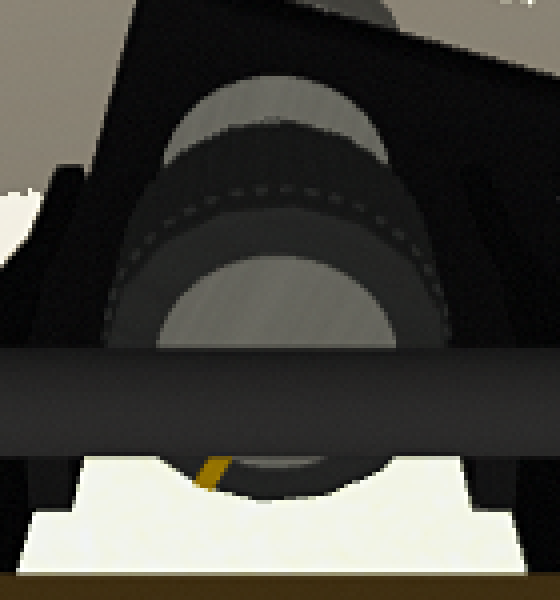

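No drop yet after 53°. I'll keep going the same way.

Call:
play_rows(
  deltas=[
    [0, 0, 0, 0, 0, 0, 40],
    [0, 0, 0, 0, 0, 0, 40],
    [0, 0, 0, 0, 0, -1.4, 40],
    [0, 0, -0.01, 0, 0, -2.8, 40],
    [0, 0, -0.01, 0, 0, -2.8, 40],
    [0, 0, -0.01, 0, 0, -2.8, 46],
    [0, 0, -0.01, 0, 0, -2.8, 46],
  ],
)

```text
time_s: 8.7
tcp_pos: [0.5233, 0.163, 0.0838]
ee_rot: [[0.775, 0.632, -0.0], [0.632, -0.775, 0.0], [0.0, -0.0, -1.0]]
wrist_force: [-0.1, -0.2, 0.4]
gripper_width: 0.522
```

```bash
python3 -c "
from h import *
look('w8')
"
```

```text
t 8.75 j [ 34.2402  22.8073 -20.8094  -0.0225 -46.3709  95.0074] tcp [0.5234 0.163  0.0839] F [-0.0951 -0.4753  0.9008] w 45.31433800138401 units [-0.0458  0.0148  0.0342]
M [-0.1554  0.0932 -0.0079]
```

View pics/w8c.png

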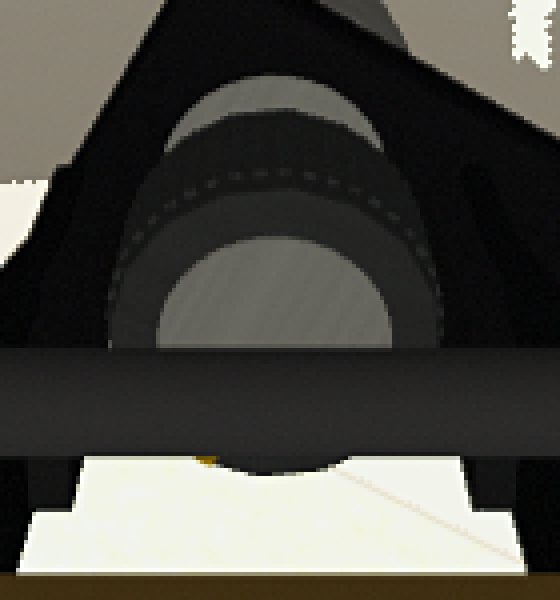

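```bash
python3 -c "
from h import *
look('w9')
s,c=wcap('w9b')
for z in (.117,.112,.107): print(z, [proj(c,[.5235+.0148*a,.163+.0148*b,z])[1] for a,b in ((0,0),(c['R'][1]@[-1,0,0],c['R'][1]@[0,-1,0]))])
print(sum(abs(cv2.imread('pics/w8.png').astype(int)-cv2.imread('pics/w9b.png')).ravel()>20))
"
```

```text
t 8.8 j [ 34.2406  22.8059 -20.8107  -0.0202 -46.3699  95.0287] tcp [0.5234 0.163  0.0839] F [ 0.1903 -0.4183  0.4156] w 45.53046082838978 units [-0.0457  0.0146  0.0346]
M [-0.1421  0.0995  0.0419]
0.117 [np.float64(270.261515623701), np.float64(244.64115590657514)]
0.112 [np.float64(264.67523056623526), np.float64(239.71697360328358)]
0.107 [np.float64(259.42717600209767), np.float64(235.09924539631982)]
3764
```

View pics/w9c.png

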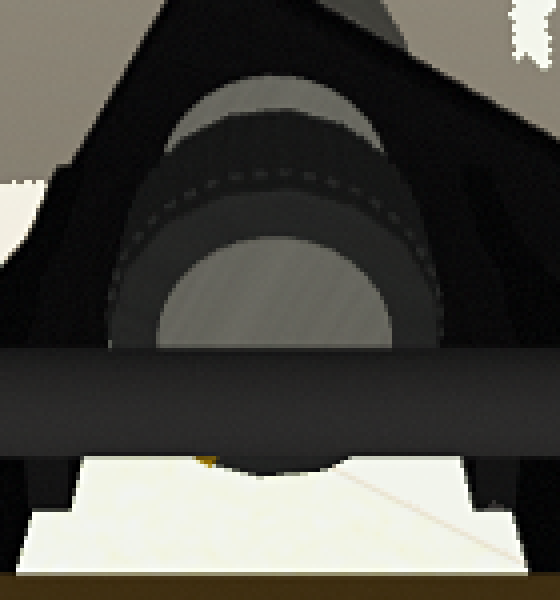

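The disc edge moved 4.75 px, against 4.9 px predicted for a 5 mm fall, and the picture is steady, so the screw has dropped. I'll wind the open gripper back to gain wrist range, then grip and drive forward.

Call:
play_rows(
  deltas=[
    [0, 0, 0, 0, 0, 0, 60],
    [0, 0, 0, 0, 0, 0, 60],
    [0, 0, 0, 0, 0, -1.5, 60],
    [0, 0, 0, 0, 0, -3, 60],
    [0, 0, 0, 0, 0, -4.5, 60],
    [0, 0, 0, 0, 0, -6, 60],
    [0, 0, 0, 0, 0, -7.5, 60],
    [0, 0, 0, 0, 0, -9, 60],
    [0, 0, 0, 0, 0, -10.5, 60],
    [0, 0, 0, 0, 0, -12, 60],
    [0, 0, 0, 0, 0, -13.5, 60],
    [0, 0, 0, 0, 0, -15, 60],
  ],
)

```text
time_s: 10.05
tcp_pos: [0.5234, 0.1628, 0.0837]
ee_rot: [[-0.416, 0.909, 0.0], [0.909, 0.416, 0.0], [0.0, 0.0, -1.0]]
wrist_force: [-0.8, -0.2, 0.9]
gripper_width: 0.689
```

Call:
play_rows(
  deltas=[
    [0, 0, 0, 0, 0, 0, 50],
    [0, 0, 0, 0, 0, 0, 46],
    [0, 0, 0, 0, 0, 0, 46],
  ],
)

```text
time_s: 10.35
tcp_pos: [0.5234, 0.1627, 0.0837]
ee_rot: [[-0.41, 0.912, -0.0], [0.912, 0.41, -0.0], [0.0, -0.0, -1.0]]
wrist_force: [-0.5, 0.5, 0.0]
gripper_width: 0.552
```

```bash
python3 -c "
from h import *
look('w10')
"
```

```text
t 10.4 j [ 34.2228  22.8221 -20.8241  -0.0015 -46.3528 170.0047] tcp [0.5234 0.1628 0.0837] F [-0.5173  0.4423  0.6678] w 47.09107823584941 units [-0.0161 -0.0387  0.0273]
M [-0.1224  0.0443  0.0032]
```

View pics/w10c.png

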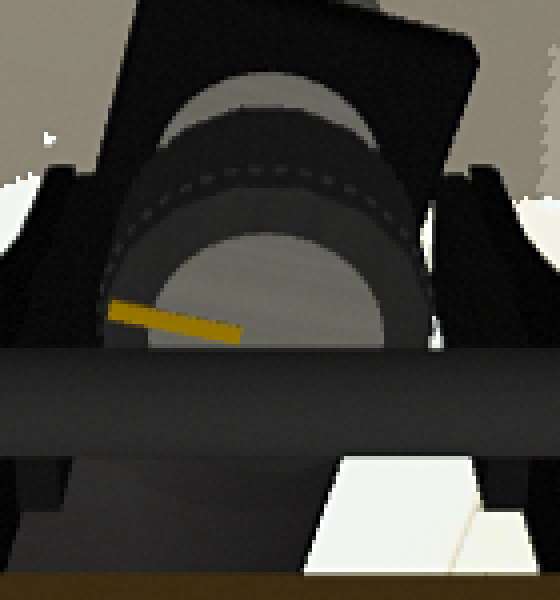

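Call:
play_rows(
  deltas=[
    [0, 0, 0, 0, 0, 0, 40],
    [0, 0, 0, 0, 0, 0, 40],
    [0, 0, 0, 0, 0, 0, 40],
    [0, 0, 0.005, 0, 0, 1.5, 40],
    [0, 0, 0.01, 0, 0, 3, 40],
    [0, 0, 0.013, 0, 0, 4.5, 40],
    [0, 0, 0.017, 0, 0, 6, 40],
    [0, 0, 0.02, 0, 0, 7.5, 40],
    [0, 0, 0.025, 0, 0, 9, 40],
    [0, 0, 0.03, 0, 0, 10.5, 40],
    [0, 0, 0.034, 0, 0, 12, 40],
    [0, 0, 0.038, 0, 0, 13.5, 40],
  ],
)

```text
time_s: 11.6
tcp_pos: [0.5232, 0.1624, 0.0827]
ee_rot: [[0.688, 0.725, -0.001], [0.725, -0.688, -0.001], [-0.001, -0.0, -1.0]]
wrist_force: [-0.9, -1.7, 0.8]
gripper_width: 0.489
```

```bash
python3 -c "
from h import *
look('w11')
"
```

```text
t 11.65 j [ 34.2073  22.8944 -20.9021   0.0053 -46.2507 102.0764] tcp [0.5232 0.1624 0.0826] F [-0.8115 -1.0507  1.6071] w 42.46656057232991 units [-0.025  -0.0029 -0.0152]
M [-0.3808  0.4571  0.0322]
```

View pics/w11c.png

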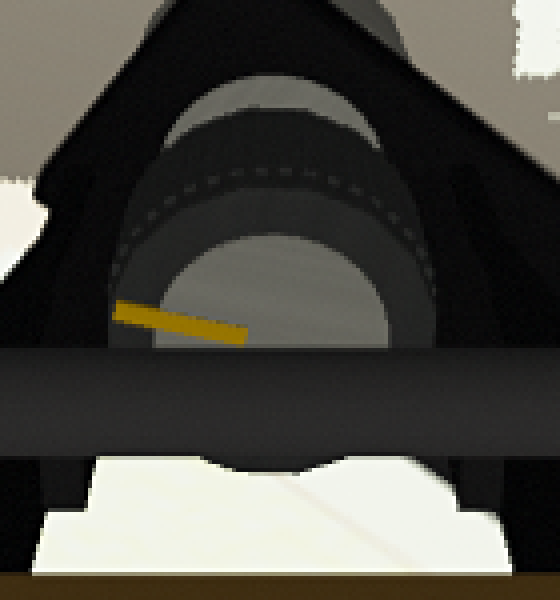

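The mark hasn't moved in the gripper's view, so the head turns with the grip and there is no slip. The forces are small, so I'll carry on forward.

Call:
play_rows(
  deltas=[
    [0, 0, 0.004, 0, 0, 1.5, 40],
    [0, 0, 0.008, 0, 0, 3, 40],
    [0, 0, 0.012, 0, 0, 4.5, 40],
    [0, 0, 0.017, 0, 0, 6, 40],
    [0, 0, 0.021, 0, 0, 7.5, 40],
    [0, 0, 0.025, 0, 0, 9, 40],
    [0, 0, 0.029, 0, 0, 10.5, 40],
    [0, 0, 0.033, 0, 0, 12, 40],
    [0, 0, 0.037, 0, 0, 13.5, 40],
    [0, 0, 0.042, 0, 0, 15, 40],
    [0, 0, 0.046, 0, 0, 16.5, 40],
    [0, 0, 0.05, 0, 0, 18, 40],
  ],
)

```text
time_s: 12.85
tcp_pos: [0.5232, 0.162, 0.0814]
ee_rot: [[0.727, -0.687, -0.001], [-0.687, -0.727, -0.001], [0.0, 0.001, -1.0]]
wrist_force: [-0.5, -2.1, 1.7]
gripper_width: 0.487
```

Call:
play_rows(
  deltas=[
    [0, 0, 0.004, 0, 0, 1.5, 40],
    [0, 0, 0.008, 0, 0, 3, 40],
    [0, 0, 0.012, 0, 0, 4.5, 40],
    [0, 0, 0.017, 0, 0, 6, 40],
    [0, 0, 0.021, 0, 0, 7.5, 40],
    [0, 0, 0.025, 0, 0, 9, 40],
    [0, 0, 0.029, 0, 0, 10.5, 40],
    [0, 0, 0.033, 0, 0, 12, 40],
    [0, 0, 0.037, 0, 0, 13.5, 40],
    [0, 0, 0.042, 0, 0, 15, 40],
    [0, 0, 0.046, 0, 0, 16.5, 40],
    [0, 0, 0.05, 0, 0, 18, 40],
  ],
)

```text
time_s: 14.05
tcp_pos: [0.5227, 0.1619, 0.0801]
ee_rot: [[-0.687, -0.727, -0.002], [-0.727, 0.687, -0.001], [0.002, 0.0, -1.0]]
wrist_force: [-3.3, -2.0, 1.8]
gripper_width: 0.486
```

```bash
python3 -c "
from h import *
look('w12')
"
```

```text
t 14.1 j [ 34.1998  23.0691 -21.0808   0.02   -45.9702 -77.7954] tcp [0.5228 0.162  0.0801] F [-3.1964 -1.7666  1.4049] w 42.273706705212085 units [ 0.0006  0.0028 -0.1158]
M [-0.5902  0.4946  0.0803]
```

View pics/w12c.png

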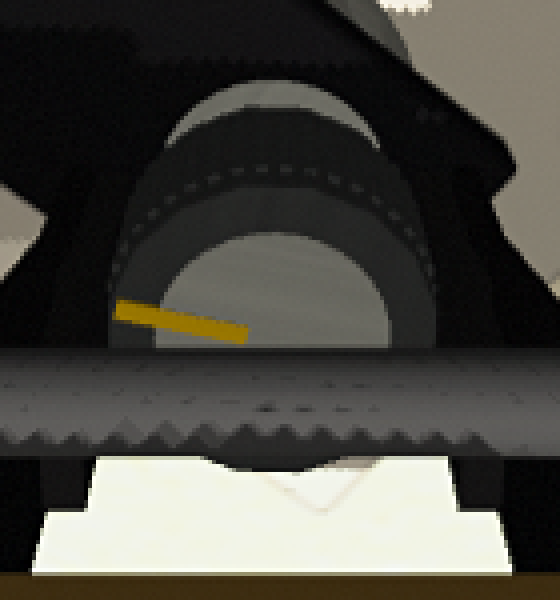

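Call:
play_rows(
  deltas=[
    [0, 0, 0.004, 0, 0, 1.5, 40],
    [0, 0, 0.008, 0, 0, 3, 40],
    [0, 0, 0.012, 0, 0, 4.5, 40],
    [0, 0, 0.017, 0, 0, 6, 40],
    [0, 0, 0.021, 0, 0, 7.5, 40],
    [0, 0, 0.025, 0, 0, 9, 40],
    [0, 0, 0.029, 0, 0, 10.5, 40],
    [0, 0, 0.033, 0, 0, 12, 40],
    [0, 0, 0.037, 0, 0, 13.5, 40],
    [0, 0, 0.042, 0, 0, 15, 40],
    [0, 0, 0.046, 0, 0, 16.5, 40],
    [0, 0, 0.05, 0, 0, 18, 40],
  ],
)

```text
time_s: 15.3
tcp_pos: [0.5227, 0.1624, 0.0789]
ee_rot: [[-0.728, 0.685, -0.001], [0.685, 0.728, -0.001], [0.001, -0.002, -1.0]]
wrist_force: [-2.4, -0.7, 0.9]
gripper_width: 0.489
```

Call:
play_rows(
  deltas=[
    [0, 0, 0, 0, 0, 0, 40],
    [0, 0, 0, 0, 0, 0, 40],
    [0, 0, 0, 0, 0, 0, 40],
    [0, 0, 0, 0, 0, 0, 40],
    [0, 0, 0, 0, 0, 0, 40],
  ],
)

```text
time_s: 15.8
tcp_pos: [0.5228, 0.1624, 0.0788]
ee_rot: [[-0.73, 0.684, -0.001], [0.684, 0.73, -0.001], [0.001, -0.001, -1.0]]
wrist_force: [-5.1, -1.7, 2.3]
gripper_width: 0.483
```

```bash
python3 -c "
from h import *
look('w13'); print(r.sense()['joint_velocities'])
save('scene','s13'); save('top','t13')
"
```

```text
t 15.85 j [  34.2222   23.1685  -21.1356   -0.0162  -45.7855 -167.3576] tcp [0.5228 0.1624 0.0788] F [-4.2862 -1.1671  2.6806] w 42.16969627302502 units [-0.0083 -0.014  -0.1666]
M [-0.5135  1.4403 -0.0233]
[-0.0928  0.0548  0.0769  0.0098  0.0867 -0.3047]
```

View pics/w13c.png

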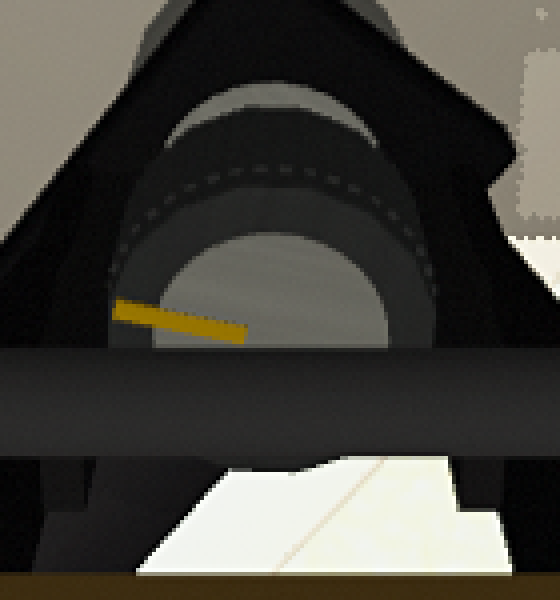

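View pics/s13.png

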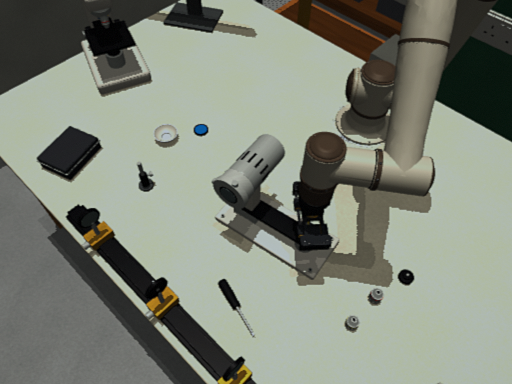

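```bash
python3 -c "
from h import *
print(r.finish_job()); plan([.5228,.1624,.0788])"
```

```text
the job is handed in; nothing more can be done
None
the job is handed in; nothing more can be done
```

The clamp screw is started in its thread and the gripper is still holding the head at rest. The job was handed in at about 16 s; the hand-in gives no verdict.

- **Backward to the drop:** I turned the head back about 67° in short grips, letting go between them. On the last release the disc edge moved 4.75 px in the wrist picture, against 4.9 px expected for a 5 mm drop. The next picture showed it had settled.
- **Forward:** I took a fresh grip and turned forward 337° (5.89 rad) in that one grip, a little short of a full turn to stay within the last joint's range. The gripper sank 4.9 mm with the screw, so by calculation the head is about 15 mm above the foot.
- **Last checks:**
  - The yellow mark stayed in the same place in the gripper's view from start to finish, so the head did not slip.
  - The fingers stood at 42.2 mm on the 43 mm head.
  - The wrist force was about 5 N and the arm was practically still.
  - In the last scene picture the bystanders that show are where they were at the start.

I had no direct reading of the screw joint or its height; both values come from the arm's motion and the pictures. I judged the bystanders by eye only. No check failed or disagreed.

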